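Toast a slice: load it and hold the lever in the third notch

ROBOT

A 6-joint arm with a two-finger parallel gripper is mounted at the origin on a cart in front of the work surface, level with it; the furniture and walls round the work are solid. World frame = base frame: x ahead of the robot, y to its left, z up, the work surface at z = 0. Lengths are in m, angles in rad, forces in N, time in s.
With the tool pointing down it reaches from about 0.35 to 0.85 m from the base axis. Payload 8.1 kg.
Tool frame: the origin (TCP) lies midway between the tips of the shut fingers; the grasp point (between the pads) lies 19 mm behind it; z points along the fingers, y is the line along which they close (so a half turn about z gives the same grasp; the last joint's range is limited). The gripper opens to 85 mm and grips with 20 to 120 N. Pads are 22 mm wide; open, the fingers measure 114 mm over their backs; the gripper's body (76 mm by 85 mm) begins 54 mm behind the grasp point. The pads swing forward as they close: fully open they stand 13 mm farther back than shut.
Start: joints at [1.229, 0.13, 1.488, -0, 1.523, -0.085], TCP at [0.152, 0.58, 0.231] pointing down, gripper open.
Joint ranges: [-2.96, 2.96], [-0.89, 2.26], [0.02, 2.5], [-1.34, 4.48], [0, 2.73], [-2.66, 2.66]. Speed limits (rad/s): [2.39, 2.39, 2.79, 3.14, 3.14, 3.14].

INTERFACE

Orientations are given as a unit quaternion [x, y, z, w].
In Python, from station import r gives the robot as it stands.
- The arm moves only by the tool apply_moves, never from a script. Its argument "steps" is a list of rows, each a list of 7 numbers: the turn, a rotation vector about the tool's x, y, z in units of 0.12 rad (1.0 is 0.12 rad), then the shift along the tool's x, y, z in units of 4 cm (1.0 is 4 cm), then the closure, from 0 (fully open) to 1 (shut). A call has 1 to 12 rows; each row shifts and turns the commanded pose from where the row before left it, along the tool's axes as they then stand; what a row does not reach is not made up. A row lasts 1/12 s, in which the tool goes at most 41.7 mm and 7.16 degrees, less where a joint would pass 70% of its speed; a pose out of reach is approached as far as the arm can. A call with a number of a shift or a turn outside -1 to 1 is refused whole. A call with a gripper value outside its range is refused whole. The fingers move at their own pace and stop on an object; the grip force is fixed at half the most. Time passes only in rows, so rows that do not move let the fingers close. It gives the time, the measured TCP pose, the force, the opening and the grip force at its end, in the units of the state.
- r.state(): the state, without advancing time (a new reading comes with each control period).
- r.grab_frame(name): name is "scene" or "side" or "wrist"; returns a dict with "color" (384x512x3 uint8, blue, green, red), "fx", "fy", "cx", "cy" (pixels), "extrinsics" (4x4, takes a point from world to camera coordinates); the wrist camera has in their place "tool_from_camera" (4x4, takes a point from camera to tool coordinates, whose origin is the TCP and whose axes are the flange's). Camera axes: x right, y down, z forward; pixel columns grow to the right and rows downward; lengths in m; the calibration is good to about 2 mm. A picture is of the moment at which its call begins: read the wrist's pose just before it. There is no depth.
- r.sign_off(): hands the job in; it is judged then, once.
The state is a dict: "t": time; "joints": joint angles; "qvel": joint speeds; "joint_efforts": joint torques, N m; "position": TCP position; "orientation": TCP orientation; "wrist_force": force on the tool from outside, world axes, zero at the start; "ft_torque": the same for the moment, N m; "grip_width": finger opening in m; "grasp_force": force on a finger pad.
Only numpy, scipy, OpenCV 4.12 (cv2) and the standard library are available. Lean on these libraries where they do the work, as an engineer would, in place of code of your own. Each camera call takes 0.05 s, during which the arm holds its last target. There are 200 camera calls.

TASK

Take the pale slice of bread out of the rack and stand it in the toaster's slot, then let go of it. With the fingers press the toaster's red lever tab down past its first two notches into the third, but not on down to the bottom stop. The lever springs back if let go, so finish while still holding it down in the third notch; leave the dark slice, the jars and the cup where they are.

Things in the scene. Friction and masses are not known exactly. Their poses are not given: they have to be found in the camera images.
- toaster: Fixed toaster, steel sides, black ends, 116 x 246 x 150 (z) mm; origin under its centre, z up. A slot 26 (x) x 120 (y) mm is open at the centre of its top (z = 150). In it the lever's carriage makes a floor 97 mm above the table, sinking as far as the lever: a slice set on the raised carriage sticks out 42 mm. The lever comes out of the end at its own +y; white marks there show the notches.
- lever (a joint): How far the lever is pressed straight down, m: 0 = up. Notches at 0.015, 0.030, 0.045; bottom stop 0.057 (red line). A spring lifts it, about 5 N at the top, 8 N at the third notch; the notches add and subtract up to 3 N (the push rises before each notch and falls on entering it) but do not hold it: let go, it returns to 0.
- lever_tab (a point): Red press tab of the lever, 42 (x) x 34 (y) x 12 mm, moving with it; this point is the centre of its top face, 143 mm along the toaster's +y from its centre, 140 mm above the table with the lever up, 95 mm in the third notch. Axes as the toaster's. It reaches 4 to 38 mm out from the end wall.
- rack: Fixed wooden toast rack, 130 (x) x 112 (y) x 12 mm board with wire hoops up to 54 mm high; origin under its centre, z up. Two places for slices, 32 mm either side of the centre along x; the slices stand on the board (12 mm above the table) between hoops, broad faces towards the rack's x.
- pale_slice: The slice to toast: pale crumb, brown crust, 16 mm thick (x) x 92 mm wide (y) x 95 mm tall (z), 60 g give or take; origin at the centre of its lower edge, z up. Stands in either place of the rack.
- rye_slice: Dark brown slice of the same size, in the rack's other place; stays there.
- partition_front (a point): Foot of the front face of the fixed upright partition post behind the work, 100 mm wide (y), rising far above the arm's work: keep the arm and held slice in front of it.
- honey_jar: Honey jar with a red lid, 72 mm across, 101 mm tall, origin under its centre; stays.
- jam_jar: Jam jar with a white lid, 64 mm across, 110 mm tall, origin under its centre; stays.
- espresso_cup: Small white cup with handle, 63 x 89 x 51 mm, origin under its centre; stays.
Mind the look-alikes: they are no part of the job. What is shaped like the pale_slice but turquoise or yellow is not meant.

How it is judged:
On the way, in this order (a step that is already met when the one before it is completed fails the run):
1. the pale slice stands in the toaster's slot on the raised carriage, let go (x of pale_slice in the frame of toaster between -0.012 and 0.012 m and y of pale_slice in the frame of toaster between -0.03 and 0.03 m and angle between pale_slice's own z axis and vertical below 0.35 rad and z of pale_slice in the frame of toaster between 0.09 and 0.104 m and contact force between the fingers and pale_slice below 0.1 N and value of joint lever below 0.008 m), for 0.2 s.
2. the lever is pressed past its first two notches with the slice in the slot (x of pale_slice in the frame of toaster between -0.012 and 0.012 m and y of pale_slice in the frame of toaster between -0.03 and 0.03 m and angle between pale_slice's own z axis and vertical below 0.35 rad and value of joint lever above 0.034 m).
3. the fingers hold the lever in the third notch for half a second (value of joint lever between 0.04 and 0.05 m and contact force between the fingers and lever above 1.5 N), for 0.5 s.
At the end, for the whole second after the job is handed in: Fingers hold the lever tab (over 1.5 N) at rest in the third notch, joint 0.040 to 0.050 m. The pale slice stands lowered in the slot, lower edge 40 to 64 mm above the table, within 12 mm across and 30 mm along of its centre, under 0.35 rad off upright, untouched by the fingers (all of step 3 and contact force between the fingers and pale_slice below 0.1 N and velocity of joint lever between -0.02 and 0.02 m/s and x of pale_slice in the frame of toaster between -0.012 and 0.012 m and y of pale_slice in the frame of toaster between -0.03 and 0.03 m and angle between pale_slice's own z axis and vertical below 0.35 rad and z of pale_slice in the frame of toaster between 0.04 and 0.064 m); the arm keeps its last pose, push and grip.
It fails at once if the dark slice was moved more than 25 mm (distance of rye_slice from where it was at the start of the episode above 0.025 m).
It fails at once if the honey jar was moved more than 25 mm (distance of honey_jar from where it was at the start of the episode above 0.025 m).
It fails at once if the jam jar was moved more than 25 mm (distance of jam_jar from where it was at the start of the episode above 0.025 m).
It fails at once if the cup was moved more than 25 mm (distance of espresso_cup from where it was at the start of the episode above 0.025 m).
It also fails if it takes over 51 s, if anything falls off the work surface, if the arm or the gripper's body presses on something with over 40 N, if the wrist force passes 120 N, or if a joint passes its speed limit or range.

## Working session

There is one attempt and no reset: what is moved stays moved. The work goes in short steps, Python scripts to look and compute and a tool call to move; the robot and the scene stay as the last step left them, time stands still between calls to the robot, and variables do not carry over. Pictures are saved under pics/ and viewed, at most 13 in all, crops included, and the job is handed in when it is done.

Besides the shell and the picture viewer there is one more tool, called after ">>>" as a command line: name --pt "numbers of a row" for each row, then --argument value for the rest. apply_moves: Moves the arm, as the interface text tells. Shifts and turns lie within -1 to 1; 1 stands for 4 cm of shift or 0.12 rad of turn. Its arguments: {"type":"object","properties":{"steps":{"type":"array","items":{"type":"array","items":{"type":"number","minimum":-1,"maximum":1}}}},"required":["steps"]}

```bash
mkdir -p pics; cat > h.py <<'E'
import numpy as np, cv2
from station import r
from scipy.spatial.transform import Rotation as R
def cam(f):
    K=np.array([[f["fx"],0,f["cx"]],[0,f["fy"],f["cy"]],[0,0,1.]]); return K,np.array(f["extrinsics"])
def ray(f,u,v):
    K,E=cam(f); d=E[:3,:3].T@np.linalg.solve(K,[u,v,1.]); return -E[:3,:3].T@E[:3,3],d
def plane(f,u,v,z):
    o,d=ray(f,u,v); return o+d*(z-o[2])/d[2]
def proj(f,p):
    K,E=cam(f); q=K@(E[:3,:3]@np.asarray(p)+E[:3,3]); return q[:2]/q[2]
def tri(fs,uvs):
    A=np.zeros((3,3));b=np.zeros(3)
    for f,(u,v) in zip(fs,uvs):
        o,d=ray(f,u,v); d/=np.linalg.norm(d); M=np.eye(3)-np.outer(d,d); A+=M;b+=M@o
    return np.linalg.solve(A,b)
E
python3 - <<'E'
from h import *
import pickle
fs={n:r.grab_frame(n) for n in("scene","side")}
pickle.dump(fs,open("f0.pkl","wb"))
for n,f in fs.items(): cv2.imwrite(f"pics/{n}0.png",cv2.resize(f["color"],(800,600))); o,d=ray(f,f["cx"],f["cy"]);print(n,f["fx"],o,d)
s=r.state();print(s["position"],s["orientation"],s["t"])
E
```

```text
scene 398.0148025081419 [-0.09835543 -0.39325677  0.87508089] [ 0.55992395  0.49752196 -0.66253836]
side 484.189328644794 [ 0.07689345 -0.33193954  1.39371214] [ 0.31613249  0.3521528  -0.88093624]
[0.15221139 0.57984208 0.23032521] [ 1.28063940e-01  9.91765533e-01 -8.49313216e-04 -1.83106190e-04] 0.1
```

View pics/scene0.png

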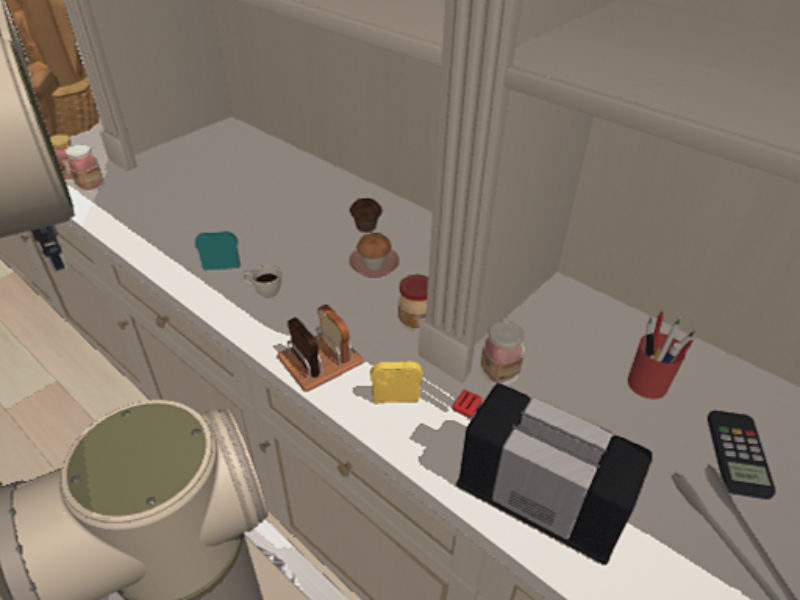

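View pics/side0.png

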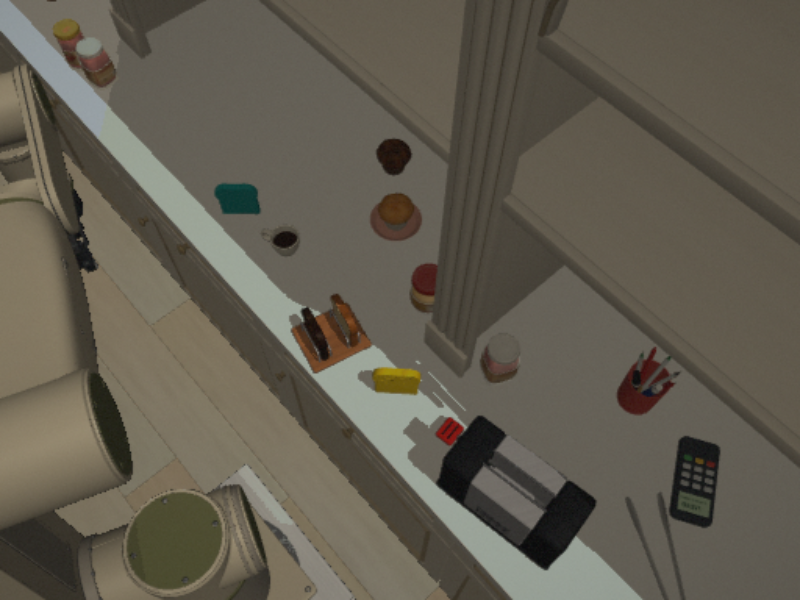

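Candidates, in view pixels of the scene picture: pale slice in the rack (335,333), dark slice (303,345), yellow slice (397,382), turquoise slice (217,250). The pale one with brown crust at (335,333) fits. I'll confirm it in an enlarged crop.

```bash
python3 - <<'E'
from h import *
import pickle
fs=pickle.load(open("f0.pkl","rb"))
def crop(n,x,y,w,h):
    c=cv2.resize(fs[n]["color"][y:y+h,x:x+w],(400,300),interpolation=cv2.INTER_CUBIC)
    for g in range((-x)%10,w,10): cv2.line(c,(int(g*400/w),0),(int(g*400/w),5 if (x+g)%50 else 14),(0,255,0),1)
    for g in range((-y)%10,h,10): cv2.line(c,(0,int(g*300/h)),(5 if (y+g)%50 else 14,int(g*300/h)),(0,255,0),1)
    return c
im=np.vstack([np.hstack([crop("scene",170,190,80,60),crop("side",180,180,80,60)]),
 np.hstack([crop("scene",275,240,160,120),crop("side",265,255,144,108)])])
cv2.imwrite("pics/crops.png",im)
for n in fs:
    h=cv2.cvtColor(fs[n]["color"],cv2.COLOR_BGR2HSV)
    m=((h[...,0]<6)|(h[...,0]>174))&(h[...,1]>180)&(h[...,2]>90)
    k,_,st,ce=cv2.connectedComponentsWithStats(m.astype(np.uint8))
    for i in range(1,k):
        if st[i,4]>20: print(n,st[i],ce[i],plane(fs[n],*ce[i],.138))
E
```

```text
scene [290 250  18  17 137] [298.29927007 258.19708029] [ 0.43475564 -0.08039183  0.138     ]
side [280 268  16  17 130] [287.47692308 275.78461538] [ 0.43691092 -0.07878681  0.138     ]
```

View pics/crops.png

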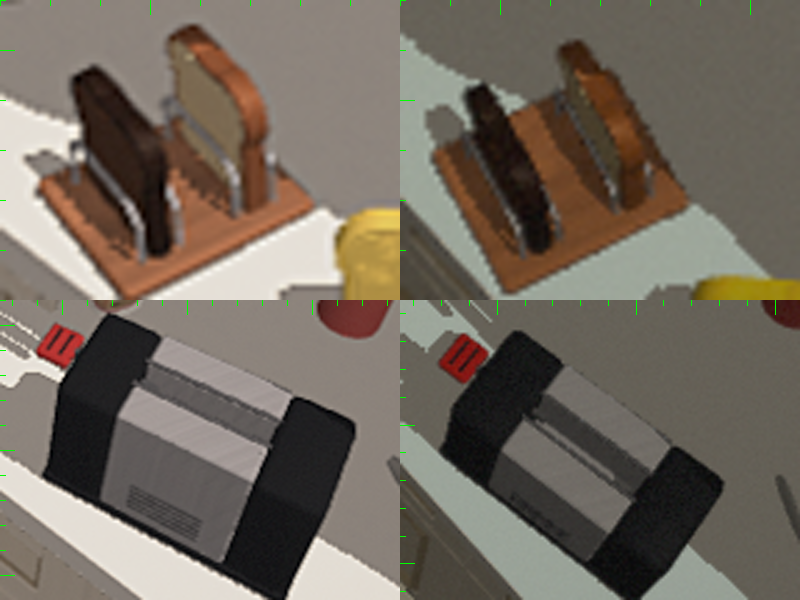

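The crops confirm it: the pale-crumbed, brown-crusted slice stands in the rack at about scene (213,214), the dark one at about (194,222). The slot corners and the tab show clearly.

```bash
python3 - <<'E'
from h import *
import pickle
fs=pickle.load(open("f0.pkl","rb")); a,b=fs["scene"],fs["side"]
np.set_printoptions(precision=4,suppress=True)
P={"rackL":((177.6,227.6),(186.4,211),.010),"rackF":((195.6,248.4),(202.4,238.4),.006),"rackR":((232.6,231.6),(238,221),.010),
"slotUL":((333.8,265.2),(318.3,284.5),.15),"slotLL":((327.8,274),(311,298.2),.15),"slotUR":((385,292.8),(355,316.2),.15),"slotLR":((382.2,298.8),(349.2,325.9),.15),
"ptopFar":((206.5,196.5),(214.5,189),.105),"ptopNear":((222,211),(227,199),.1),"dtopFar":((188,204.5),(195,198),.105)}
for k,(u,v,z) in P.items(): print(k,tri([a,b],[u,v]),plane(a,*u,z),plane(b,*v,z))
E
```

```text
rackL [0.3829 0.3197 0.0011] [0.3786 0.3115 0.01  ] [0.3801 0.3164 0.01  ]
rackF [0.3577 0.2076 0.0145] [0.3618 0.2141 0.006 ] [0.3599 0.2103 0.006 ]
rackR [0.483  0.184  0.0018] [0.4775 0.1786 0.01  ] [0.4806 0.181  0.01  ]
slotUL [ 0.488  -0.1483  0.1195] [ 0.4643 -0.1581  0.15  ] [ 0.4783 -0.1529  0.15  ]
slotLL [ 0.4373 -0.1634  0.147 ] [ 0.4341 -0.1617  0.15  ] [ 0.4375 -0.1664  0.15  ]
slotUR [ 0.5002 -0.2746  0.1176] [ 0.4749 -0.2808  0.15  ] [ 0.4892 -0.2749  0.15  ]
slotLR [ 0.4619 -0.2822  0.1436] [ 0.4571 -0.2836  0.15  ] [ 0.4598 -0.282   0.15  ]
ptopFar [0.4743 0.2808 0.0902] [0.4639 0.2675 0.105 ] [0.4693 0.2745 0.105 ]
ptopNear [0.5008 0.2508 0.0322] [0.4547 0.1954 0.1   ] [0.4772 0.2252 0.1   ]
dtopFar [0.4096 0.2917 0.0958] [0.4051 0.2815 0.105 ] [0.4056 0.2893 0.105 ]
```

```bash
cat >> h.py <<'E'
def plan(pos,yaw,n,s=None):
    """rows to bring tool y to world angle yaw (tool down) and the TCP to pos, in n equal steps"""
    s=s or r.state(); Rc=R.from_quat(s["orientation"]); p=np.array(s["position"])
    c,si=np.cos(yaw),np.sin(yaw)
    Rt=R.from_matrix(np.array([[-si,c,0],[c,si,0],[0,0,-1.]])@np.diag([1,1,1]))
    rv=(Rc.inv()*Rt).as_rotvec()/n; dp=(np.array(pos)-p)/n
    print("pos",p.round(4),"yaw",np.degrees(np.arctan2(*Rc.as_matrix()[[1,0],1])).round(2),"F",np.round(s["wrist_force"],2),"w",s["grip_width"],"t",s["t"])
    for i in range(n):
        print(list((rv/.12).round(3))+list((Rc.inv().apply(dp)/.04).round(3))); Rc=Rc*R.from_rotvec(rv)
E
python3 - <<'E'
from h import *
plan([.43,.20,.30],np.radians(-13),14)
E
```

```text
pos [0.1522 0.5798 0.2303] yaw 75.28 F [ 0.56 -0.12  0.5 ] w 0.08519119051778198 t 0.1
[np.float64(-0.001), np.float64(0.001), np.float64(0.917), np.float64(-0.652), np.float64(-0.53), np.float64(-0.124)]
[np.float64(-0.001), np.float64(0.001), np.float64(0.917), np.float64(-0.706), np.float64(-0.455), np.float64(-0.124)]
[np.float64(-0.001), np.float64(0.001), np.float64(0.917), np.float64(-0.752), np.float64(-0.375), np.float64(-0.124)]
[np.float64(-0.001), np.float64(0.001), np.float64(0.917), np.float64(-0.789), np.float64(-0.29), np.float64(-0.124)]
[np.float64(-0.001), np.float64(0.001), np.float64(0.917), np.float64(-0.816), np.float64(-0.202), np.float64(-0.124)]
[np.float64(-0.001), np.float64(0.001), np.float64(0.917), np.float64(-0.833), np.float64(-0.111), np.float64(-0.124)]
[np.float64(-0.001), np.float64(0.001), np.float64(0.917), np.float64(-0.84), np.float64(-0.019), np.float64(-0.124)]
[np.float64(-0.001), np.float64(0.001), np.float64(0.917), np.float64(-0.837), np.float64(0.074), np.float64(-0.124)]
[np.float64(-0.001), np.float64(0.001), np.float64(0.917), np.float64(-0.824), np.float64(0.165), np.float64(-0.124)]
[np.float64(-0.001), np.float64(0.001), np.float64(0.917), np.float64(-0.801), np.float64(0.255), np.float64(-0.124)]
[np.float64(-0.001), np.float64(0.001), np.float64(0.917), np.float64(-0.768), np.float64(0.341), np.float64(-0.124)]
[np.float64(-0.001), np.float64(0.001), np.float64(0.917), np.float64(-0.726), np.float64(0.423), np.float64(-0.124)]
[np.float64(-0.001), np.float64(0.001), np.float64(0.917), np.float64(-0.675), np.float64(0.501), np.float64(-0.124)]
[np.float64(-0.001), np.float64(0.001), np.float64(0.917), np.float64(-0.616), np.float64(0.572), np.float64(-0.124)]
```

>>> apply_moves --pt "0 0 0.92 -0.65 -0.53 -0.12 0.45" --pt "0 0 0.92 -0.71 -0.46 -0.12 0.45" --pt "0 0 0.92 -0.75 -0.38 -0.12 0.45" --pt "0 0 0.92 -0.79 -0.29 -0.12 0.45" --pt "0 0 0.92 -0.82 -0.2 -0.12 0.45" --pt "0 0 0.92 -0.83 -0.11 -0.12 0.45" --pt "0 0 0.92 -0.84 -0.02 -0.12 0.45" --pt "0 0 0.92 -0.84 0.07 -0.12 0.45" --pt "0 0 0.92 -0.82 0.17 -0.12 0.45" --pt "0 0 0.92 -0.8 0.26 -0.12 0.45" --pt "0 0 0.92 -0.77 0.34 -0.12 0.45" --pt "0 0 0.92 -0.73 0.42 -0.12 0.45"

```text
t: 1.1
position: [0.3903, 0.2523, 0.2888]
orientation: [0.713, 0.701, -0.0, -0.0]
wrist_force: [0.1, -0.0, 0.1]
grip_width: 0.0467
grasp_force: 0.0
```

>>> apply_moves --pt "0 0 0.92 -0.68 0.5 -0.12 0.45" --pt "0 0 0.92 -0.62 0.57 -0.12 0.45" --pt "0 0 0 0 0 0 0.45" --pt "0 0 0 0 0 0 0.45" --pt "0 0 0 0 0 0 0.45"

```text
t: 1.52
position: [0.4289, 0.1991, 0.298]
orientation: [0.784, 0.621, -0.0, -0.0]
wrist_force: [-0.1, 0.4, 0.0]
grip_width: 0.0472
grasp_force: 0.0
```

```bash
python3 - <<'E'
from h import *
import pickle
s=r.state(); f=r.grab_frame("wrist"); pickle.dump((s,f),open("w1.pkl","wb"))
print(s["position"],s["orientation"],s["grip_width"],s["t"]); print(np.round(f["tool_from_camera"],3),f["fx"])
c=cv2.resize(f["color"],(768,576)); cv2.imwrite("pics/w1.png",c)
E
```

```text
[0.42887163 0.19912044 0.29799289] [ 7.83891636e-01  6.20897407e-01 -3.91395117e-04 -3.99811326e-04] 0.04717485643890152 1.5167
[[ 0.    -0.946 -0.323  0.084]
 [ 1.     0.001 -0.001 -0.   ]
 [ 0.001 -0.323  0.946 -0.144]
 [ 0.     0.     0.     1.   ]] 315.01033864080483
```

View pics/w1.png

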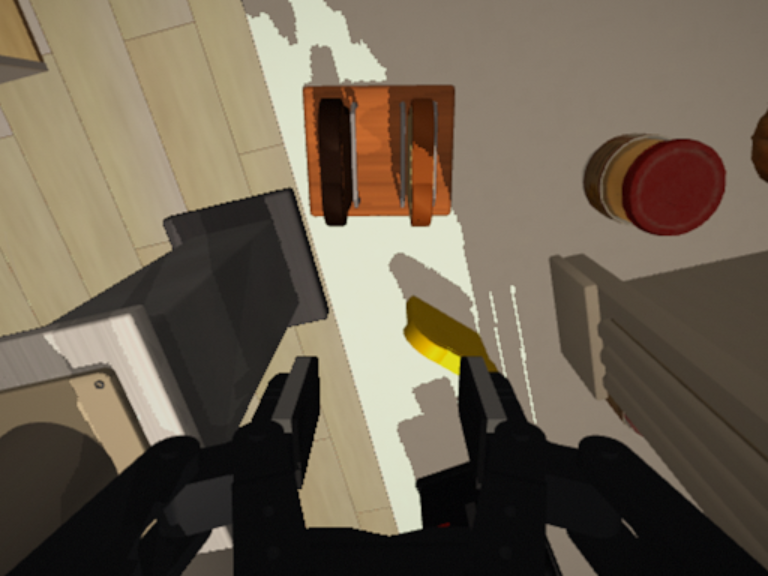

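The wrist view shows the rack from above: dark slice at left (335,160), pale slice at right (422,160), board corners at (304,86), (454,86), (452,214) and (311,214). The yellow slice is at (450,335), outside the grasp zone.

```bash
cat >> h.py <<'E'
def wplane(s,f,u,v,z):
    T=np.eye(4);T[:3,:3]=R.from_quat(s["orientation"]).as_matrix();T[:3,3]=s["position"]
    T=T@np.array(f["tool_from_camera"]); d=T[:3,:3]@np.array([(u-f["cx"])/f["fx"],(v-f["cy"])/f["fy"],1]); o=T[:3,3]
    return o+d*(z-o[2])/d[2]
E
python3 - <<'E'
from h import *
import pickle
s,f=pickle.load(open("w1.pkl","rb"))
q=lambda u,v,z:wplane(s,f,u/1.5,v/1.5,z)
for n,u,v,z in [("b",304,86,.012),("b",454,86,.012),("b",452,214,.012),("b",311,214,.012),("far",423,97,.1),("near",421,225,.1),("dfar",335,98,.1),("dnear",335,225,.1)]: print(n,q(u,v,z).round(4))
h=cv2.cvtColor(f["color"],cv2.COLOR_BGR2HSV); 
for v in (72,80,90,100,110,120,130,138,145,148): print(v,[tuple(int(c) for c in h[v,u]) for u in range(266,300,2)])
plan([.46,.24,.3],np.radians(-13),3)
E
```

```text
b [0.3837 0.3227 0.012 ]
b [0.5067 0.2938 0.012 ]
b [0.4848 0.1873 0.012 ]
b [0.359  0.2168 0.012 ]
far [0.4731 0.2891 0.1   ]
near [0.4536 0.2036 0.1   ]
dfar [0.4151 0.3021 0.1   ]
dnear [0.3921 0.218  0.1   ]
72 [(11, 176, 81), (13, 29, 78), (10, 145, 81), (10, 203, 73), (14, 156, 62), (11, 233, 70), (10, 229, 70), (11, 229, 69), (10, 222, 70), (10, 233, 69), (10, 229, 68), (10, 207, 64), (10, 21, 74), (11, 204, 95), (11, 193, 94), (11, 196, 95), (11, 193, 95)]
80 [(11, 177, 85), (15, 31, 81), (9, 122, 88), (19, 129, 69), (16, 148, 62), (10, 216, 79), (10, 213, 79), (10, 221, 76), (11, 219, 77), (10, 221, 76), (11, 221, 75), (11, 230, 72), (15, 35, 73), (11, 191, 95), (11, 195, 102), (11, 194, 101), (11, 195, 102)]
90 [(11, 173, 84), (11, 25, 81), (10, 150, 85), (17, 133, 69), (16, 145, 60), (11, 231, 73), (10, 211, 76), (11, 221, 76), (10, 213, 78), (11, 219, 77), (10, 219, 78), (10, 227, 73), (15, 36, 71), (11, 205, 96), (11, 193, 95), (11, 193, 95), (11, 196, 95)]
100 [(11, 170, 81), (13, 28, 83), (10, 144, 83), (18, 129, 67), (16, 158, 140), (11, 220, 145), (11, 217, 148), (11
[... 1504 characters left out ...]
8 [(35, 25, 227), (34, 24, 227), (34, 24, 227), (37, 24, 235), (7, 255, 58), (11, 227, 111), (11, 232, 112), (11, 228, 114), (10, 228, 115), (11, 233, 115), (11, 220, 117), (37, 24, 233), (34, 24, 227), (35, 25, 227), (34, 24, 227), (34, 24, 227), (34, 25, 227)]
pos [0.4286 0.1996 0.298 ] yaw -13.17 F [-0.2  -0.32  0.09] w 0.0473237687115535 t 1.5667
[np.float64(-0.003), np.float64(0.0), np.float64(-0.008), np.float64(0.387), np.float64(0.178), np.float64(-0.017)]
[np.float64(-0.003), np.float64(0.0), np.float64(-0.008), np.float64(0.387), np.float64(0.178), np.float64(-0.017)]
[np.float64(-0.003), np.float64(0.0), np.float64(-0.008), np.float64(0.387), np.float64(0.179), np.float64(-0.017)]
```

```bash
python3 - <<'E'
from h import *
plan([.464,.247,.298],np.radians(-13.1),3)
E
```

```text
pos [0.4286 0.1996 0.298 ] yaw -13.17 F [-0.2  -0.32  0.09] w 0.0473237687115535 t 1.5667
[np.float64(-0.003), np.float64(0.0), np.float64(-0.004), np.float64(0.452), np.float64(0.197), np.float64(-0.0)]
[np.float64(-0.003), np.float64(0.0), np.float64(-0.004), np.float64(0.452), np.float64(0.197), np.float64(0.0)]
[np.float64(-0.003), np.float64(0.0), np.float64(-0.004), np.float64(0.452), np.float64(0.197), np.float64(0.0)]
```

>>> apply_moves --pt "0 0 0 0.45 0.2 0 0.45" --pt "0 0 0 0.45 0.2 0 0.45" --pt "0 0 0 0.45 0.2 0 0.45" --pt "0 0 0 0 0 0.65 0.45" --pt "0 0 0 0 0 0.65 0.45" --pt "0 0 0 0 0 0.65 0.45" --pt "0 0 0 0 0 0.65 0.45" --pt "0 0 0 0 0 0.65 0.45" --pt "0 0 0 0 0 0.65 0.45" --pt "0 0 0 0 0 0 0.45" --pt "0 0 0 0 0 0 0.45" --pt "0 0 0 0 0 0 0.45"

```text
t: 2.57
position: [0.4651, 0.2471, 0.144]
orientation: [0.784, 0.621, 0.001, 0.0]
wrist_force: [0.6, -0.1, 0.9]
grip_width: 0.0473
grasp_force: 0.0
```

```bash
python3 - <<'E'
from h import *
s=r.state(); f=r.grab_frame("wrist")
cv2.imwrite("pics/w2.png",cv2.resize(f["color"],(768,576)))
plan([.464,.247,.078],np.radians(-13.1),3)
E
```

```text
pos [0.4658 0.2472 0.1447] yaw -13.19 F [ 0.15 -0.2   1.  ] w 0.04695794801401083 t 2.6167
[np.float64(0.007), np.float64(-0.005), np.float64(-0.005), np.float64(-0.006), np.float64(-0.016), np.float64(0.556)]
[np.float64(0.007), np.float64(-0.005), np.float64(-0.005), np.float64(-0.006), np.float64(-0.015), np.float64(0.556)]
[np.float64(0.007), np.float64(-0.005), np.float64(-0.005), np.float64(-0.005), np.float64(-0.015), np.float64(0.556)]
```

View pics/w2.png

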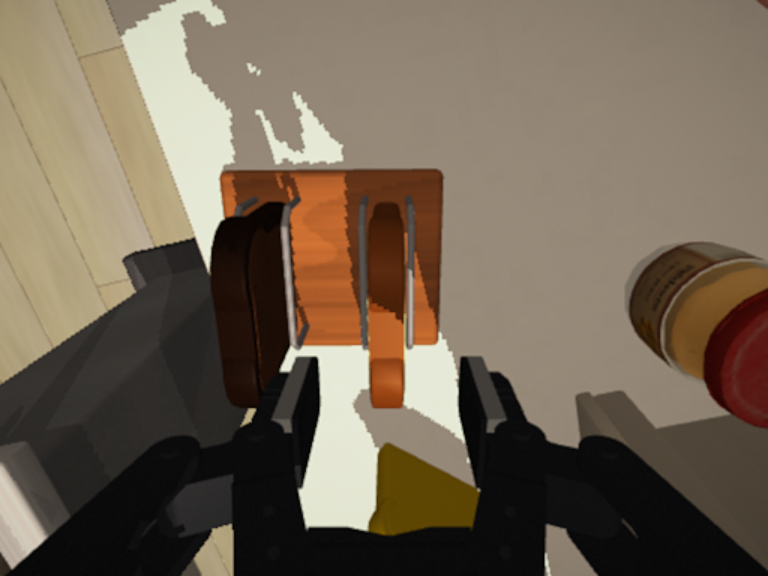

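The pale slice (x≈387) is centred between the fingers, whose inner sides are at 310 and 470. The dark slice (235,300) is close to the left finger's back, so I'll narrow the opening before going down.

>>> apply_moves --pt "0 0 0 0 -0.02 0 0.58" --pt "0 0 0 0 -0.02 0 0.58" --pt "0 0 0 0 0 0 0.58" --pt "0 0 0 0 0 0.42 0.58" --pt "0 0 0 0 0 0.42 0.58" --pt "0 0 0 0 0 0.42 0.58" --pt "0 0 0 0 0 0.42 0.58" --pt "0 0 0 0 0 0 0.58" --pt "0 0 0 0 0 0 0.58"

```text
t: 3.37
position: [0.4628, 0.2461, 0.0749]
orientation: [0.784, 0.621, -0.001, -0.0]
wrist_force: [-0.0, -0.4, 0.4]
grip_width: 0.0359
grasp_force: 0.0
```

>>> apply_moves --pt "0 0 0 0 0 0 1" --pt "0 0 0 0 0 0 1" --pt "0 0 0 0 0 0 1" --pt "0 0 0 0 0 0 1" --pt "0 0 0 0 0 0 1" --pt "0 0 0 0 0 0 1"

```text
t: 3.87
position: [0.4646, 0.247, 0.077]
orientation: [0.784, 0.621, 0.001, 0.0]
wrist_force: [0.2, -0.7, 7.2]
grip_width: 0.0148
grasp_force: 59.2
```

>>> apply_moves --pt "0 0 0 0 0 -0.3 1" --pt "0 0 0 0 0 -0.5 1" --pt "0 0 0 0 0 -0.6 1" --pt "0 0 0 0 0 -0.6 1" --pt "0 0 0 0 0 -0.6 1" --pt "0 0 0 0 0 -0.6 1" --pt "0 0 0 0 0 -0.6 1" --pt "0 0 0 0 0 -0.6 1" --pt "0 0 0 0 0 -0.3 1" --pt "0 0 0 0 0 0 1" --pt "0 0 0 0 0 0 1"

```text
t: 4.78
position: [0.4636, 0.2466, 0.2636]
orientation: [0.784, 0.621, 0.001, 0.0]
wrist_force: [0.3, 0.5, -1.2]
grip_width: 0.0149
grasp_force: 58.6
```

```bash
python3 - <<'E'
from h import *
for n in("scene","side"):
    f=r.grab_frame(n); cv2.imwrite(f"pics/{n}3.png",cv2.resize(f["color"],(512,384)))
a=np.hstack([cv2.imread("pics/scene3.png")[60:384,100:500],cv2.imread("pics/side3.png")[60:384,100:500]]); cv2.imwrite("pics/c3.png",a)
import pickle; fs=pickle.load(open("f0.pkl","rb"))
# partition foot, front-left/right corners (scene view px /1.5625)
for n,pp in (("scene",[(420,347),(463,380)]),("side",[(427,345),(462,374)])):
    for u,v in pp: print(n,plane(fs[n],u*.64,v*.64,0).round(3))
plan([.40,.02,.28],np.radians(0),8)
E
```

```text
scene [0.588 0.13  0.   ]
scene [0.576 0.016 0.   ]
side [0.568 0.111 0.   ]
side [0.577 0.018 0.   ]
pos [0.4626 0.2461 0.2614] yaw -13.27 F [ 0.27 -0.05 -1.68] w 0.015208699824325806 t 4.8833
[np.float64(-0.003), np.float64(0.001), np.float64(-0.241), np.float64(-0.733), np.float64(-0.028), np.float64(-0.057)]
[np.float64(-0.003), np.float64(0.001), np.float64(-0.241), np.float64(-0.732), np.float64(-0.05), np.float64(-0.057)]
[np.float64(-0.003), np.float64(0.001), np.float64(-0.241), np.float64(-0.73), np.float64(-0.071), np.float64(-0.057)]
[np.float64(-0.003), np.float64(0.001), np.float64(-0.241), np.float64(-0.727), np.float64(-0.092), np.float64(-0.057)]
[np.float64(-0.003), np.float64(0.001), np.float64(-0.241), np.float64(-0.725), np.float64(-0.113), np.float64(-0.058)]
[np.float64(-0.003), np.float64(0.001), np.float64(-0.241), np.float64(-0.721), np.float64(-0.134), np.float64(-0.058)]
[np.float64(-0.003), np.float64(0.001), np.float64(-0.241), np.float64(-0.717), np.float64(-0.154), np.float64(-0.058)]
[np.float64(-0.003), np.float64(0.001), np.float64(-0.241), np.float64(-0.712), np.float64(-0.175), np.float64(-0.058)]
```

View pics/c3.png

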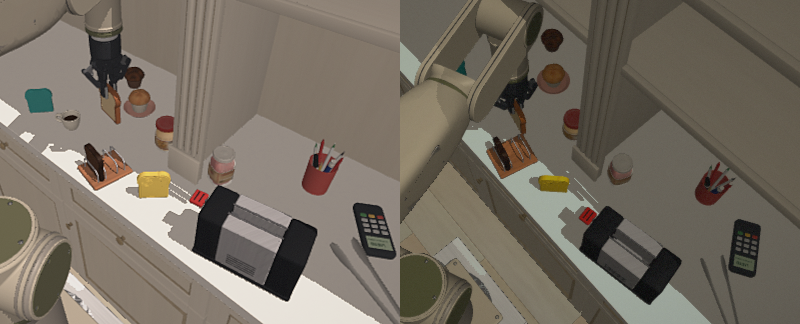

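The slice is held upright over the rack (left panel, 112,105), and the dark slice is undisturbed at (95,160). The partition foot is at x≈0.575, y 0.017..0.12, so I'll pass at x≈0.40.

>>> apply_moves --pt "0 0 -0.24 -0.4 -0.02 -0.05 1" --pt "0 0 -0.24 -0.73 -0.04 -0.07 1" --pt "0 0 -0.24 -0.73 -0.06 -0.07 1" --pt "0 0 -0.24 -0.73 -0.08 -0.07 1" --pt "0 0 -0.24 -0.73 -0.1 -0.07 1" --pt "0 0 -0.24 -0.73 -0.13 -0.06 1" --pt "0 0 -0.24 -0.72 -0.15 -0.06 1" --pt "0 0 -0.24 -0.72 -0.17 0 1" --pt "0 0 0 -0.3 -0.05 0 1" --pt "0 0 0 0 0 0 1"

```text
t: 5.72
position: [0.4031, 0.0177, 0.2795]
orientation: [0.709, 0.706, -0.001, -0.001]
wrist_force: [-0.1, 0.9, -0.9]
grip_width: 0.0152
grasp_force: 58.6
```

```bash
python3 - <<'E'
from h import *
plan([.45,-.29,.29],np.radians(10.8),9)
E
```

```text
pos [0.4031 0.0177 0.2795] yaw -0.25 F [-0.08  0.94 -0.93] w 0.015150429781175007 t 5.7167
[np.float64(-0.003), np.float64(0.0), np.float64(-0.179), np.float64(-0.854), np.float64(0.134), np.float64(-0.029)]
[np.float64(-0.003), np.float64(0.0), np.float64(-0.179), np.float64(-0.857), np.float64(0.116), np.float64(-0.029)]
[np.float64(-0.003), np.float64(0.0), np.float64(-0.179), np.float64(-0.859), np.float64(0.097), np.float64(-0.029)]
[np.float64(-0.003), np.float64(0.0), np.float64(-0.179), np.float64(-0.861), np.float64(0.079), np.float64(-0.029)]
[np.float64(-0.003), np.float64(0.0), np.float64(-0.179), np.float64(-0.862), np.float64(0.06), np.float64(-0.029)]
[np.float64(-0.003), np.float64(0.0), np.float64(-0.179), np.float64(-0.864), np.float64(0.042), np.float64(-0.029)]
[np.float64(-0.003), np.float64(0.0), np.float64(-0.179), np.float64(-0.864), np.float64(0.023), np.float64(-0.029)]
[np.float64(-0.003), np.float64(0.0), np.float64(-0.179), np.float64(-0.865), np.float64(0.005), np.float64(-0.029)]
[np.float64(-0.003), np.float64(0.0), np.float64(-0.179), np.float64(-0.864), np.float64(-0.014), np.float64(-0.029)]
```

>>> apply_moves --pt "0 0 -0.18 -0.5 0.08 -0.03 1" --pt "0 0 -0.18 -0.85 0.12 -0.03 1" --pt "0 0 -0.18 -0.86 0.1 -0.03 1" --pt "0 0 -0.18 -0.86 0.08 -0.03 1" --pt "0 0 -0.18 -0.86 0.06 -0.03 1" --pt "0 0 -0.18 -0.86 0.04 -0.03 1" --pt "0 0 -0.18 -0.86 0.02 -0.03 1" --pt "0 0 -0.18 -0.86 0.02 -0.03 1" --pt "0 0 -0.18 -0.86 0 -0.03 1" --pt "0 0 0 -0.3 0 0 1" --pt "0 0 0 0 0 0 1" --pt "0 0 0 0 0 0 1"

```text
t: 6.72
position: [0.4535, -0.2832, 0.2903]
orientation: [0.636, 0.772, 0.0, -0.002]
wrist_force: [0.6, 0.2, -1.7]
grip_width: 0.0154
grasp_force: 58.6
```

```bash
python3 - <<'E'
from h import *
import pickle
s=r.state(); f=r.grab_frame("wrist"); pickle.dump((s,f),open("w4.pkl","wb"))
cv2.imwrite("pics/w4.png",cv2.resize(f["color"],(768,576),interpolation=cv2.INTER_CUBIC)); print(s["position"],s["orientation"],s["t"])
E
```

```text
[ 0.45351918 -0.28322372  0.29032824] [ 6.36059648e-01  7.71637960e-01  2.71709775e-04 -1.70540761e-03] 6.7167
```

View pics/w4.png

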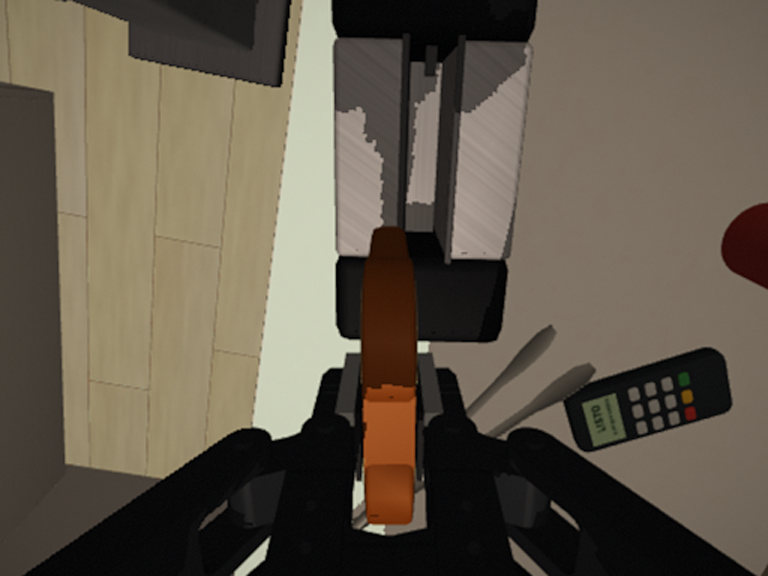

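The view shows the slot from above at view x≈404..462, v 35..258, with the carriage between its walls. The held slice is at x≈390. The black ends lie at v<38 and v>255.

```bash
python3 - <<'E'
from h import *
import pickle
s,f=pickle.load(open("w4.pkl","rb"))
q=lambda u,v,z:wplane(s,f,u/1.5,v/1.5,z)
T={}
for n,u,v,z in [("sLt",403,38,.15),("sLt2",410,38,.15),("sRt",466,38,.15),("sLb",400,255,.15),("sRb",452,260,.15),("plLt",334,38,.15),("plRt",534,42,.15),("plLb",336,257,.15),("endLb",337,335,.15),("endRb",500,340,.15),("endLt",335,0,.15),("endRt",537,0,.15),("slFar",390,228,.22),("slTop",390,385,.32)]:
    print(n,q(u,v,z).round(4))
yaw=np.radians(10.8); ax=np.array([np.cos(yaw),np.sin(yaw)])
g=cv2.cvtColor(f["color"],cv2.COLOR_BGR2GRAY)
for v in (30,50,70,100,120,140,160): print(v,[int(x) for x in g[v,262:316]])
E
```

```text
sLt [ 0.4366 -0.1584  0.15  ]
sLt2 [ 0.4403 -0.1576  0.15  ]
sRt [ 0.4701 -0.1519  0.15  ]
sLb [ 0.4592 -0.278   0.15  ]
sRb [ 0.4918 -0.2749  0.15  ]
plLt [ 0.3999 -0.1655  0.15  ]
plRt [ 0.5067 -0.1467  0.15  ]
plLb [ 0.4202 -0.2869  0.15  ]
endLb [ 0.4292 -0.3397  0.15  ]
endRb [ 0.5358 -0.3225  0.15  ]
endLt [ 0.3976 -0.1475  0.15  ]
endRt [ 0.5025 -0.1271  0.15  ]
slFar [ 0.4468 -0.2474  0.22  ]
slTop [ 0.451  -0.2692  0.32  ]
30 [78, 77, 75, 73, 76, 68, 43, 27, 29, 30, 23, 10, 1, 4, 2, 1, 5, 2, 1, 2, 3, 2, 15, 23, 24, 19, 15, 16, 17, 12, 5, 2, 2, 3, 1, 2, 3, 1, 3, 3, 3, 0, 7, 20, 30, 30, 29, 30, 56, 73, 72, 71, 71, 68]
50 [74, 75, 77, 79, 81, 61, 30, 29, 29, 29, 16, 42, 70, 75, 74, 75, 73, 71, 71, 72, 62, 40, 30, 33, 32, 32, 32, 37, 54, 63, 109, 116, 59, 32, 34, 35, 36, 36, 35, 34, 35, 32, 28, 29, 29, 26, 35, 62, 78, 73, 75, 74, 75, 76]
70 [77, 76, 74, 74, 60, 35, 28, 29, 29, 23, 37, 64, 74, 70, 116, 146, 138, 135, 136, 137, 134, 132, 133, 133, 136, 137, 135, 134, 135, 136, 120, 72, 34, 37, 36, 36, 35, 36, 36, 37, 33, 30, 30, 29, 26, 50, 71, 76, 76, 75, 73, 73, 75, 75]
100 [74,
[... 238 characters left out ...]
]
120 [73, 74, 76, 54, 26, 29, 32, 23, 18, 52, 70, 119, 155, 150, 147, 142, 143, 146, 143, 140, 141, 141, 143, 142, 141, 141, 143, 131, 83, 33, 37, 37, 38, 39, 38, 36, 39, 42, 56, 67, 62, 53, 115, 155, 153, 152, 153, 152, 151, 152, 152, 150, 150, 148]
140 [73, 74, 60, 36, 30, 30, 30, 14, 50, 74, 74, 74, 74, 74, 73, 71, 72, 73, 71, 70, 71, 72, 71, 71, 70, 71, 68, 49, 32, 34, 35, 38, 38, 37, 36, 33, 41, 62, 67, 57, 91, 140, 157, 154, 151, 153, 156, 157, 158, 160, 160, 158, 156, 155]
160 [25, 25, 25, 23, 24, 23, 23, 22, 17, 9, 4, 4, 3, 5, 5, 3, 5, 3, 2, 5, 4, 5, 3, 4, 2, 2, 6, 4, 5, 2, 18, 33, 38, 37, 37, 52, 66, 64, 54, 118, 160, 156, 156, 155, 155, 155, 155, 157, 153, 152, 154, 153, 154, 156]
```

```bash
python3 - <<'E'
from h import *
import pickle
s,f=pickle.load(open("w4.pkl","rb"))
P=np.array([wplane(s,f,u,v,.15)[:2] for u,v in [(288.2,50),(285.6,100),(283.4,140)]]); print(P.round(4))
d=P[0]-P[2]; th=np.arctan2(-d[0],d[1]); c=P[1]; yc=-.217
c=c+d*(yc-c[1])/d[1]; print("yaw",np.degrees(th),"slot",c.round(4), "tab",(c+.143*np.array([-np.sin(th),np.cos(th)])).round(4))
plan([c[0],yc,.29],th,3)
E
```

```text
[[ 0.4562 -0.1733]
 [ 0.4628 -0.2129]
 [ 0.4685 -0.2474]]
yaw 9.395060664200964 slot [ 0.4635 -0.217 ] tab [ 0.4402 -0.0759]
pos [ 0.4536 -0.2826  0.2908] yaw 11.07 F [ 0.61  0.3  -1.34] w 0.015328841151168714 t 6.7667
[np.float64(-0.004), np.float64(-0.007), np.float64(0.081), np.float64(0.521), np.float64(0.186), np.float64(0.008)]
[np.float64(-0.004), np.float64(-0.007), np.float64(0.081), np.float64(0.523), np.float64(0.181), np.float64(0.007)]
[np.float64(-0.004), np.float64(-0.007), np.float64(0.081), np.float64(0.524), np.float64(0.176), np.float64(0.007)]
```

>>> apply_moves --pt "0 0 0.04 0.52 0.18 0 1" --pt "0 0 0.04 0.52 0.18 0 1" --pt "0 0 0.04 0.5 0.18 0 1" --pt "0 0 0 0 0 0.4 1" --pt "0 0 0 0 0 0.4 1" --pt "0 0 0 0 0 0.4 1" --pt "0 0 0 0 0 0 1" --pt "0 0 0 0 0 0 1" --pt "0 0 0 0 0 0 1"

```text
t: 7.52
position: [0.4636, -0.2188, 0.2451]
orientation: [0.641, 0.768, 0.0, 0.0]
wrist_force: [0.4, -0.3, -0.0]
grip_width: 0.0152
grasp_force: 58.6
```

```bash
python3 - <<'E'
from h import *
f=r.grab_frame("scene"); g=r.grab_frame("side")
a=np.hstack([cv2.resize(f["color"][210:340,280:410],(400,400)),cv2.resize(g["color"][230:360,260:390],(400,400))]); 
w=r.grab_frame("wrist"); a=np.vstack([a[:, :]]) 
cv2.imwrite("pics/c5.png",a)
plan([.4635,-.219,.162],np.radians(10.2),4)
E
```

```text
pos [ 0.4639 -0.2196  0.2455] yaw 10.25 F [-0.61  0.03 -0.57] w 0.015179583884932568 t 7.6667
[np.float64(0.003), np.float64(0.003), np.float64(0.002), np.float64(0.005), np.float64(-0.003), np.float64(0.522)]
[np.float64(0.003), np.float64(0.003), np.float64(0.002), np.float64(0.005), np.float64(-0.002), np.float64(0.522)]
[np.float64(0.003), np.float64(0.003), np.float64(0.002), np.float64(0.005), np.float64(-0.002), np.float64(0.522)]
[np.float64(0.003), np.float64(0.003), np.float64(0.002), np.float64(0.005), np.float64(-0.002), np.float64(0.522)]
```

View pics/c5.png

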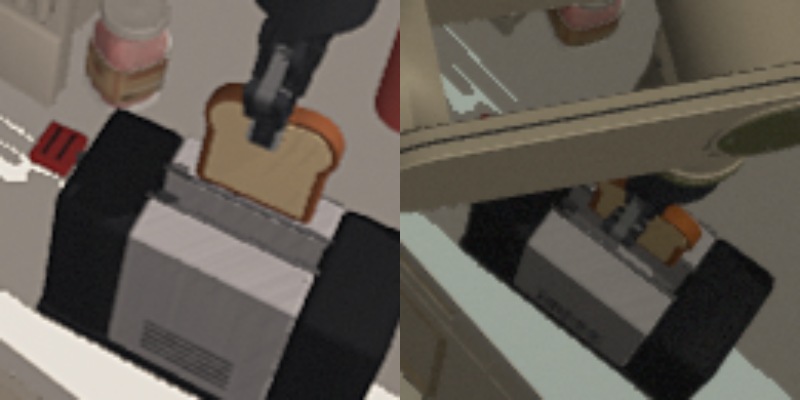

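The slice hangs above the slot, aligned with it (scene crop: slice bottom edge (200,175)–(310,218) over the slot). Lowering it gently.

>>> apply_moves --pt "0 0 0 0 0 0.3 1" --pt "0 0 0 0 0 0.3 1" --pt "0 0 0 0 0 0.3 1" --pt "0 0 0 0 0 0.25 1" --pt "0 0 0 0 0 0 1" --pt "0 0 0 0 0 0 1"

```text
t: 8.17
position: [0.4625, -0.219, 0.1966]
orientation: [0.641, 0.767, -0.0, -0.001]
wrist_force: [-0.1, -0.5, 0.5]
grip_width: 0.0148
grasp_force: 58.6
```

Bottom at about 0.131 with no contact force, so it is in the slot.

>>> apply_moves --pt "0 0 0 0 0 0.2 1" --pt "0 0 0 0 0 0.2 1" --pt "0 0 0 0 0 0.2 1" --pt "0 0 0 0 0 0.15 1" --pt "0 0 0 0 0 0 1" --pt "0 0 0 0 0 0 1"

```text
t: 8.67
position: [0.4629, -0.2193, 0.1674]
orientation: [0.641, 0.767, -0.0, -0.001]
wrist_force: [0.1, -0.7, 0.4]
grip_width: 0.015
grasp_force: 58.6
```

>>> apply_moves --pt "0 0 0 0 0 0.05 1" --pt "0 0 0 0 0 0.05 1" --pt "0 0 0 0 0 0 1" --pt "0 0 0 0 0 0 1"

```text
t: 9.0
position: [0.4633, -0.2195, 0.1642]
orientation: [0.641, 0.767, 0.0, 0.0]
wrist_force: [-0.4, -0.1, -0.8]
grip_width: 0.0147
grasp_force: 58.6
```

>>> apply_moves --pt "0 0 0 0 0 0 0.7" --pt "0 0 0 0 0 0 0.6" --pt "0 0 0 0 0 0 0.5" --pt "0 0 0 0 0 0 0.5" --pt "0 0 0 0 0 0 0.5" --pt "0 0 0 0 0 0 0.5" --pt "0 0 0 0 0 0 0.5"

```text
t: 9.58
position: [0.4633, -0.2195, 0.1641]
orientation: [0.641, 0.767, -0.0, 0.0]
wrist_force: [-0.6, -0.8, 0.1]
grip_width: 0.0429
grasp_force: 0.0
```

>>> apply_moves --pt "0 0 0 0 0 -0.2 0.5" --pt "0 0 0 0 0 -0.4 0.5" --pt "0 0 0 0 0 -0.6 0.5" --pt "0 0 0 0 0 -0.7 0.5" --pt "0 0 0 0 0 -0.7 0.5" --pt "0 0 0 0 0 -0.6 0.5" --pt "0 0 0 0 0 0 0.5" --pt "0 0 0 0 0 0 0.5"

```text
t: 10.25
position: [0.4642, -0.2201, 0.2948]
orientation: [0.641, 0.767, 0.0, 0.002]
wrist_force: [-0.3, -0.3, -1.2]
grip_width: 0.0429
grasp_force: 0.0
```

```bash
python3 - <<'E'
from h import *
import pickle
f=r.grab_frame("scene"); s=r.state(); w=r.grab_frame("wrist"); pickle.dump((s,w),open("w6.pkl","wb"))
a=np.hstack([cv2.resize(f["color"][210:340,280:410],(400,400)),cv2.resize(w["color"],(400,300))[:,:]if 0 else cv2.copyMakeBorder(cv2.resize(w["color"],(400,300)),0,100,0,0,0)])
cv2.imwrite("pics/c6.png",a)
h=cv2.cvtColor(w["color"],cv2.COLOR_BGR2HSV); m=((h[...,0]<5)|(h[...,0]>174))&(h[...,1]>170)&(h[...,2]>60)
k,_,st,ce=cv2.connectedComponentsWithStats(m.astype(np.uint8))
for i in range(1,k):
    if st[i,4]>30: print(st[i],ce[i],wplane(s,w,*ce[i],.14).round(4))
plan([.438,-.079,.27],np.radians(10.2),5)
E
```

```text
[237   0  49  22 882] [261.04195011  10.7675737 ] [ 0.4404 -0.0837  0.14  ]
[473 174  39  20 341] [495.36363636 181.5601173 ] [ 0.6955 -0.1898  0.14  ]
[500 208  12  42 105] [504.99047619 234.02857143] [ 0.7295 -0.2424  0.14  ]
[436 300   7   8  50] [439.  303.5] [ 0.6931 -0.3385  0.14  ]
pos [ 0.4631 -0.2193  0.2916] yaw 10.25 F [ 0.59  0.03 -1.36] w 0.04264741665643228 t 10.35
[np.float64(-0.001), np.float64(-0.001), np.float64(0.001), np.float64(0.713), np.float64(0.001), np.float64(0.109)]
[np.float64(-0.001), np.float64(-0.001), np.float64(0.001), np.float64(0.713), np.float64(0.001), np.float64(0.108)]
[np.float64(-0.001), np.float64(-0.001), np.float64(0.001), np.float64(0.713), np.float64(0.001), np.float64(0.108)]
[np.float64(-0.001), np.float64(-0.001), np.float64(0.001), np.float64(0.713), np.float64(0.001), np.float64(0.108)]
[np.float64(-0.001), np.float64(-0.001), np.float64(0.001), np.float64(0.713), np.float64(0.001), np.float64(0.108)]
```

View pics/c6.png

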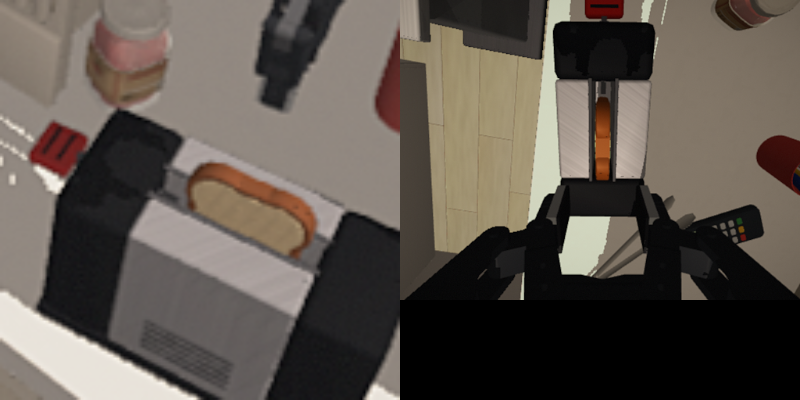

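The slice stands released in the slot, centred between the walls, and the lever tab is up at scene crop (58,150). I'll shut the fingers and go above the tab.

>>> apply_moves --pt "0 0 0 0.4 0 0 1" --pt "0 0 0 0.7 0 0 1" --pt "0 0 0 0.7 0 0 1" --pt "0 0 0 0.7 0 0 1" --pt "0 0 0 0.7 0 0 1" --pt "0 0 0 0.4 0 0.4 1" --pt "0 0 0 0 0 0.7 1" --pt "0 0 0 0 0 0.7 1" --pt "0 0 0 0 0 0.7 1" --pt "0 0 0 0 0 0.7 1" --pt "0 0 0 0 0 0 1" --pt "0 0 0 0 0 0 1"

```text
t: 11.35
position: [0.4356, -0.0771, 0.1619]
orientation: [0.641, 0.767, -0.001, -0.003]
wrist_force: [-0.2, 0.1, 0.5]
grip_width: 0.0003
grasp_force: 0.0
```

```bash
python3 - <<'E'
from h import *
fs=[r.grab_frame("scene"),r.grab_frame("side")]
plan([.4375,-.076,.150],np.radians(10.2),2)
w=r.grab_frame("wrist")
p=r.state()["position"];u,v=(int(x) for x in proj(fs[0],p)); c=fs[0]["color"][v-50:v+50,u-50:u+50]
cv2.imwrite("pics/c7.png",np.hstack([cv2.resize(c,(400,400)),cv2.resize(w["color"],(400,400))]))
E
```

```text
pos [ 0.4382 -0.078   0.1653] yaw 10.24 F [0.54 0.52 0.19] w 6.450346695817269e-05 t 11.45
[np.float64(0.003), np.float64(0.002), np.float64(0.003), np.float64(0.026), np.float64(-0.004), np.float64(0.192)]
[np.float64(0.003), np.float64(0.002), np.float64(0.003), np.float64(0.026), np.float64(-0.004), np.float64(0.192)]
```

View pics/c7.png

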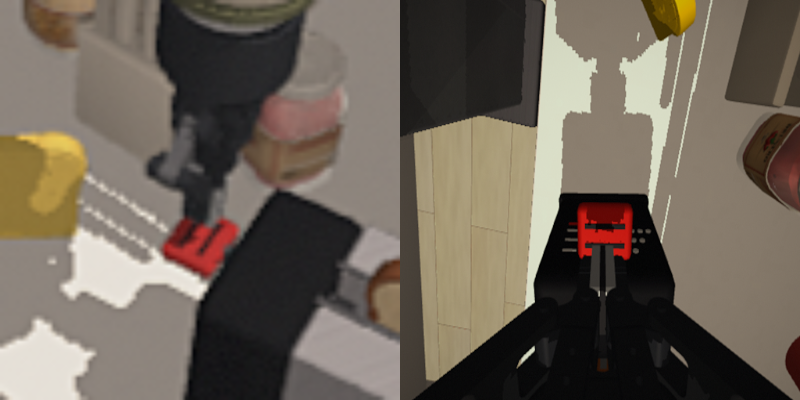

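The shut fingertips stand over the tab (wrist panel: tips (605,245) on tab 580..632 × 205..262). Pressing in stages.

>>> apply_moves --pt "0 0 0 0.05 0 0.2 1" --pt "0 0 0 0 0 0.2 1" --pt "0 0 0 0 0 0.2 1" --pt "0 0 0 0 0 0.15 1" --pt "0 0 0 0 0 0.15 1" --pt "0 0 0 0 0 0 1" --pt "0 0 0 0 0 0 1"

```text
t: 12.08
position: [0.4372, -0.0757, 0.1278]
orientation: [0.641, 0.767, -0.0, -0.0]
wrist_force: [-0.3, 0.7, 2.9]
grip_width: 0.0001
grasp_force: 1.3
```

>>> apply_moves --pt "0 0 0 0 0 0.15 1" --pt "0 0 0 0 0 0.15 1" --pt "0 0 0 0 0 0.15 1" --pt "0 0 0 0 0 0.15 1" --pt "0 0 0 0 0 0.1 1" --pt "0 0 0 0 0 0 1" --pt "0 0 0 0 0 0 1"

```text
t: 12.67
position: [0.4377, -0.0759, 0.1006]
orientation: [0.641, 0.767, 0.0, 0.0]
wrist_force: [-0.8, 0.5, 5.7]
grip_width: 0.0003
grasp_force: 3.0
```

```bash
python3 - <<'E'
from h import *
f=r.grab_frame("scene"); w=r.grab_frame("wrist")
plan([.437,-.076,.095],np.radians(10.2),1)
cv2.imwrite("pics/c8.png",np.hstack([cv2.resize(f["color"][210:310,270:370],(400,400)),cv2.resize(w["color"][140:310,170:340],(400,400))]))
E
```

```text
pos [ 0.4377 -0.0759  0.1007] yaw 10.25 F [-1.83  0.68  6.72] w 0.0002958830755109986 t 12.7667
[np.float64(0.005), np.float64(0.003), np.float64(0.007), np.float64(0.001), np.float64(-0.017), np.float64(0.144)]
```

View pics/c8.png

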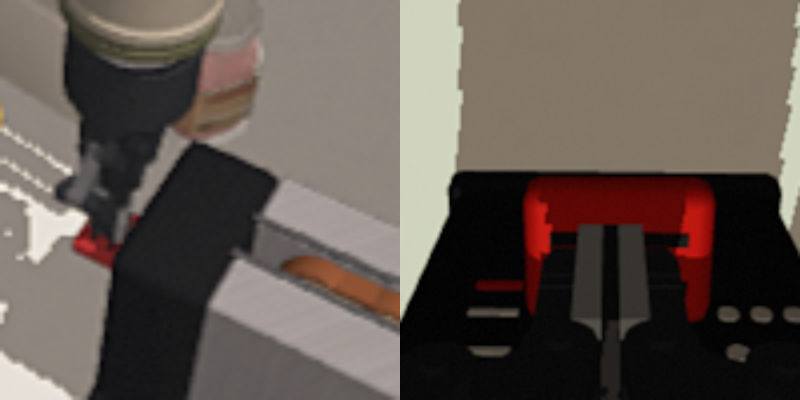

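The tab is down between the notch marks and the slice has sunk in the slot. About 5 mm more to the third notch.

>>> apply_moves --pt "0 0 0 0 0 0.07 1" --pt "0 0 0 0 0 0 1" --pt "0 0 0 0 0 0 1" --pt "0 0 0 0 0 0 1"

```text
t: 13.1
position: [0.4377, -0.0759, 0.098]
orientation: [0.641, 0.767, 0.0, 0.0]
wrist_force: [-1.3, 1.2, 5.7]
grip_width: 0.0001
grasp_force: 2.9
```

>>> apply_moves --pt "0 0 0 0 0 0.05 1" --pt "0 0 0 0 0 0 1" --pt "0 0 0 0 0 0 1" --pt "0 0 0 0 0 0 1"

```text
t: 13.43
position: [0.4377, -0.0759, 0.0961]
orientation: [0.641, 0.767, 0.0, 0.0]
wrist_force: [-2.2, 0.2, 7.9]
grip_width: 0.0
grasp_force: 3.7
```

```bash
python3 - <<'E'
from h import *
fs=[r.grab_frame("scene"),r.grab_frame("side")]; s=r.state(); w=r.grab_frame("wrist"); 
print(s["position"],s["wrist_force"],s["grasp_force"],s["t"])
for n,f in zip(("scene","side"),fs):
    h=cv2.cvtColor(f["color"],cv2.COLOR_BGR2HSV); m=((h[...,0]<6)|(h[...,0]>174))&(h[...,1]>180)&(h[...,2]>60)
    k,_,st,ce=cv2.connectedComponentsWithStats(m.astype(np.uint8))
    print(n,[(st[i],ce[i].round(1)) for i in range(1,k) if st[i,4]>8], [proj(f,[.437-.0,-.076,z]).round(1) for z in(.1,.095,.09)])
# tab far edge (outermost, +y end) in wrist view: width of the tab gives depth
h=cv2.cvtColor(w["color"],cv2.COLOR_BGR2HSV); m=(((h[...,0]<6)|(h[...,0]>174))&(h[...,1]>170)&(h[...,2]>50)).astype(np.uint8)
for v in range(214,262,3):
    x=np.where(m[v,200:320])[0]; print(v,(x.min()+200,x.max()+200) if len(x) else None,end=' ')
E
```

```text
[ 0.43768174 -0.07592109  0.09609171] [-2.03971219  0.64641055  7.87638327] 3.687381876945892 13.5333
scene [(array([419, 201,   5,  14,  22], dtype=int32), array([420.9, 207.4])), (array([434, 218,   9,  10,  16], dtype=int32), array([438.1, 222.5])), (array([289, 268,   9,   9,  36], dtype=int32), array([292.6, 272.6]))] [array([296. , 266.7]), array([295.8, 268. ]), array([295.6, 269.3])]
side [(array([266, 184,  12,   5,  15], dtype=int32), array([271.5, 186.3])), (array([412, 227,   6,   8,  15], dtype=int32), array([414.9, 230.9])), (array([410, 237,   5,   6,  13], dtype=int32), array([411.8, 239.2])), (array([284, 278,  11,  11,  23], dtype=int32), array([288.6, 284. ]))] [array([285.9, 279.5]), array([285.7, 280.1]), array([285.6, 280.7])]
214 None 217 (np.int64(226), np.int64(298)) 220 (np.int64(224), np.int64(301)) 223 (np.int64(223), np.int64(302)) 226 (np.int64(222), np.int64(303)) 229 (np.int64(222), np.int64(303)) 232 (np.int64(222), np.int64(303)) 235 (np.int64(223), np.int64(303)) 238 (np.int64(223), np.int64(302)) 241 (np.int64(223), np.int64(302)) 244 (np.int64(223), np.int64(302)) 247 (np.int64(223), np.int64(301)) 250 (np.int64(223), np.int64(301)) 253 (np.int64(224), np.int64(301)) 256 (np.int64(224), np.int64(301)) 259 (np.int64(224), np.int64(301))
```

The forces match the lever's model: 2.9 N at 12 mm, 5.7 N at 42 mm, 7.9 N at 44 mm. That confirms contact and depth in the third notch. I'll hold, then hand in.

>>> apply_moves --pt "0 0 0 0 0 0.01 1" --pt "0 0 0 0 0 0 1" --pt "0 0 0 0 0 0 1" --pt "0 0 0 0 0 0 1" --pt "0 0 0 0 0 0 1" --pt "0 0 0 0 0 0 1" --pt "0 0 0 0 0 0 1" --pt "0 0 0 0 0 0 1" --pt "0 0 0 0 0 0 1" --pt "0 0 0 0 0 0 1"

```text
t: 14.42
position: [0.4377, -0.0759, 0.0958]
orientation: [0.641, 0.767, 0.0, 0.0]
wrist_force: [-1.9, 1.0, 7.6]
grip_width: -0.0003
grasp_force: 3.9
```

```bash
python3 -c "
from h import *
s=r.state();print(s['position'],s['wrist_force'],s['t']); print(r.sign_off())"
```

```text
[ 0.43773848 -0.07592283  0.09577535] [-1.89205912  0.99262285  7.62083032] 14.4167
the job is handed in; nothing more can be done
None
```

I handed the job in at 14.4 s; no verdict came back. The pale slice stands lowered in the toaster, and the fingers hold the lever at about 44 mm, in the third notch, with about 7.6 N.

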